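# Set the clamp screw a quarter turn off the cover

## Task

Slide the metal cover along the jig's bed until it is fully home against the end stop, pushing it gently (never harder than 25 N). Then turn the thumbscrew on the bridge clockwise until it seats, and back it off a quarter turn so that the cover is located but not strained. Finish while still gripping the thumbscrew there, so that it cannot creep, with the cover still home; leave the spool, pot and tape alone.

Things in the scene. Friction and masses are not known exactly. Their poses are not given: they have to be found in the camera images.
- jig: clamping jig fixed to the desk: dark steel bed 225 x 112 mm, 10 mm thick, guide rails along x (9 mm high, 74 mm apart inside, x = -85 to +90 mm), end stop, bright steel bridge across it with the thumbscrew. Origin on the desk below the screw axis, z up, x from the open near end (-135 mm) to the stop face (+75 mm). Bridge bar x = -14 to +14 mm, full width, 44 to 56 mm above the desk
- cover_home (a point): the point of the jig (x = 0, on the bed's centre line, 16 mm above the desk, straight below the screw; axes as the jig's) where the middle of the cover lies when its end is against the end stop
- cover_mid (a point): middle of the loose grey cast cover flat on the bed between the rails (2 mm play a side), 16 mm above the desk. 150 mm long (own y; -y is towards the stop), 70 wide, 12 high, about 0.15 kg. At each end its top flange (19 to 22 mm above the desk) overhangs 19 mm, open below. It starts 22 to 45 mm short of the stop. Push the middle of the near end, 75 mm from this point; it slides freely
- screw_grip (a point): grip point of the thumbscrew: on its upright axis, middle of the flat steel spade head, 83 mm above the desk. The head is an upright plate 38 mm wide (this point's x), 10 mm thick (its y), 65 to 97 mm above the desk; a 19 mm collar below it, 60 to 66 mm. Pinch it from above across its thickness. A half turn is the same grip. Fine thread: its height stays practically constant
- screw (a joint): angle of the thumbscrew, rad; grows as it is turned clockwise seen from above. 4.0: seated, a hard stop (foot on the cover). It starts 1.0 to 2.2 rad short of that. Turns against a steady friction of about 0.05 N m and stays where it is left
- spool: solder spool standing on the desk, 55 x 98 x 28 mm, origin at the centre of its underside; bystander
- pot: flux pot with a black cap, 47 mm diameter, 41 mm high, origin at the centre of its underside; bystander
- tape: roll of tape lying flat, 92 mm diameter, 12 mm high, origin at the centre of its underside; bystander

How it is judged:
By the outcome, as a careful person would: the job done as asked, in the order asked, and still so for the second after the job is handed in, while the arm keeps its last pose, push and grip.
It also fails if it takes over 56 s, if anything falls off the work surface, if the arm or the gripper's body presses on something with over 40 N, if the wrist force passes 120 N, or if a joint passes its speed limit or range.

## Robot

A 6-joint arm with a two-finger parallel gripper is mounted at the origin on a cart in front of the work surface, level with it; the furniture and walls round the work are solid. World frame = base frame: x ahead of the robot, y to its left, z up, the work surface at z = 0. Lengths are in m, angles in rad, forces in N, time in s.
With the tool pointing down it reaches from about 0.375 to 0.975 m from the base axis. Payload 3.8 kg.
Tool frame: the origin (TCP) lies on the centre line of the jaws, within the pads' length; the fingertips stand 19 mm ahead of it and the grasp point (between the pads) is the TCP; z points along the fingers, y is the line along which they close (so a half turn about z gives the same grasp; the last joint's range is limited). The gripper opens to 85 mm and grips with 20 to 120 N. Pads are 22 mm wide; open, the fingers measure 114 mm over their backs; the gripper's body (76 mm by 85 mm) begins 54 mm behind the grasp point. The pads swing forward as they close: fully open they stand 13 mm farther back than shut.
Start: joints at [1.31, 0.264, 1.604, -0, 1.274, -0.037], TCP at [0.15, 0.658, 0.25] pointing down, gripper open.
Joint ranges: [-2.63, 2.63], [-0.94, 2.18], [0.31, 2.57], [-1.31, 4.45], [0, 2.66], [-2.55, 2.55]. Speed limits (rad/s): [2.57, 2.57, 3.14, 3.14, 3.14, 3.14].

## Interface

Orientations are given as a rotation vector (axis times angle).
In Python, from bench import bot gives the robot as it stands.
- The arm moves only by the shell command python3 -m crank 'ROWS'. ROWS is JSON, a list of rows, each a list of 3 entries, a list of its own where there are three numbers: the shift along the world's x, y, z in m, then the turn about the world's z in rad, then the opening in per cent of the stroke, from 0 (shut) to 100 (fully open). A call has 1 to 8 rows; each row is the pose to reach, as a shift and turn from the pose commanded when the call began; what a row does not reach only later rows make up. A row lasts 1/8 s, in which the tool goes at most 62.5 mm and 10.7 degrees, less where a joint would pass 70% of its speed; a pose out of reach is approached as far as the arm can. A call with a gripper value outside its range is refused whole. The fingers move at their own pace and stop on an object; the grip force is fixed at half the most. Time passes only in rows, so rows that repeat a pose let the fingers close. It gives the time, the measured TCP pose, the force, the opening and the grip force at its end, in the units of the state.
- bot.sense(): the state, without advancing time (a new reading comes with each control period).
- bot.read_camera(name): name is "scene" or "top" or "wrist"; returns a dict with "img" (420x560x3 uint8, red, green, blue), "intrinsics" (3x3 intrinsics, pixels), "world_from_camera" (4x4, takes a point from camera to world coordinates). Camera axes: x right, y up, looking along -z (the intrinsics and any distortion apply to the point x, -y, -z); pixel columns grow to the right and rows downward; lengths in m; the calibration is good to about 2 mm. The wrist camera is an equidistant fisheye: a pixel r from the principal point sees the ray r / f radians off the axis. A picture is of the moment at which its call begins. There is no depth.
- bot.job_done(): hands the job in; it is judged then, once.
The state is a dict: "t": time; "joint_pos": joint angles; "dq": joint speeds; "effort": joint torques, N m; "eef_pos": TCP position; "tcp_rot": TCP orientation; "wrist_force": force on the tool from outside, world axes, zero at the start; "ft_torque": the same for the moment, N m; "width": finger opening in m; "grip_force": force on a finger pad.
Only numpy, scipy, OpenCV 4.12 (cv2) and the standard library are available. Lean on these libraries where they do the work, as an engineer would, in place of code of your own. Each camera call takes 0.05 s, during which the arm holds its last target. There are 200 camera calls.

## Working session

There is one attempt and no reset: what is moved stays moved. The work goes in short steps, Python scripts to look and compute and a shell command to move; the robot and the scene stay as the last step left them, time stands still between calls to the robot, and variables do not carry over. Pictures are saved under pics/ and viewed, at most 10 in all, crops included, and the job is handed in when it is done.

```bash
mkdir -p pics; python3 - <<'E'
from bench import bot
import cv2,numpy as np
s=bot.sense(); print({k:np.round(v,3) for k,v in s.items()})
for n in ("top","scene"):
    c=bot.read_camera(n); cv2.imwrite(f"pics/{n}0.png",c["img"][:,:,::-1]); print(n,c["intrinsics"],np.round(c["world_from_camera"],4))
E
```

```text
{'t': np.float64(0.0), 'joint_pos': array([ 1.31 ,  0.265,  1.605, -0.   ,  1.274, -0.037]), 'dq': array([-0.   ,  0.   , -0.   ,  0.   , -0.002, -0.   ]), 'effort': array([-0.000e+00, -5.151e+01, -3.673e+01,  0.000e+00,  1.300e-02,
        0.000e+00]), 'eef_pos': array([0.15 , 0.657, 0.249]), 'tcp_rot': array([-0.351, -3.122,  0.004]), 'wrist_force': array([ 0.501,  0.432, -0.149]), 'ft_torque': array([-0.024,  0.03 , -0.022]), 'grip_force': np.float64(0.0), 'width': np.float64(0.086)}
top [[524.33182015   0.         285.5696066 ]
 [  0.         524.33182015 217.17960093]
 [  0.           0.           1.        ]] [[-1.490e-02  9.974e-01 -7.100e-02  3.997e-01]
 [-9.999e-01 -1.490e-02  6.000e-04 -1.928e-01]
 [-5.000e-04  7.100e-02  9.975e-01  1.179e+00]
 [ 0.000e+00  0.000e+00  0.000e+00  1.000e+00]]
scene [[506.99143365   0.         277.55760237]
 [  0.         506.99143365 212.68669759]
 [  0.           0.           1.        ]] [[ 0.4912  0.4995 -0.7136 -0.3485]
 [-0.8709  0.2979 -0.3909 -0.6484]
 [ 0.0174  0.8135  0.5813  0.7823]
 [ 0.      0.      0.      1.    ]]
```

View pics/top0.png

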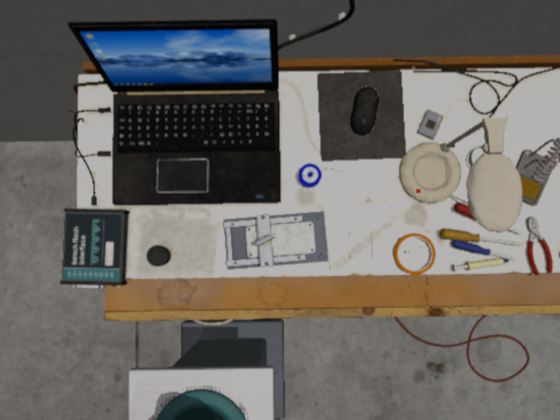

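View pics/scene0.png

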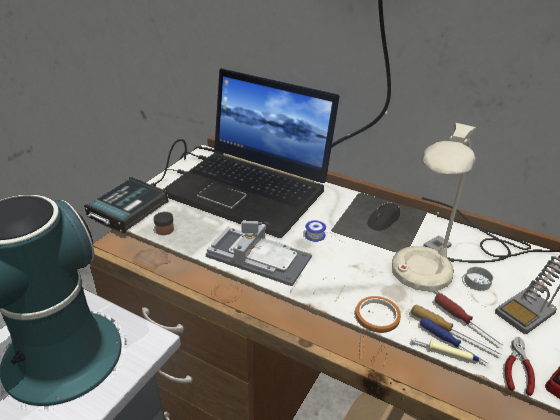

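The top view shows the jig at px (225–327, 212–268), its bridge at col ~263 and stop on the left (+y world). The spool is at (310,175), the pot at (158,256) and the tape at (414,253). The scene view agrees. I'll zoom in on the jig in both.

```bash
python3 - <<'E'
import cv2,numpy as np
a=cv2.resize(cv2.imread("pics/top0.png")[200:280,212:340],None,fx=6,fy=6,interpolation=cv2.INTER_CUBIC)
cv2.imwrite("pics/c1.png",a)
b=cv2.resize(cv2.imread("pics/scene0.png")[210:290,200:325],None,fx=6,fy=6,interpolation=cv2.INTER_CUBIC)
cv2.imwrite("pics/c2.png",b)
E
```

```text
(no output)
```

View pics/c1.png

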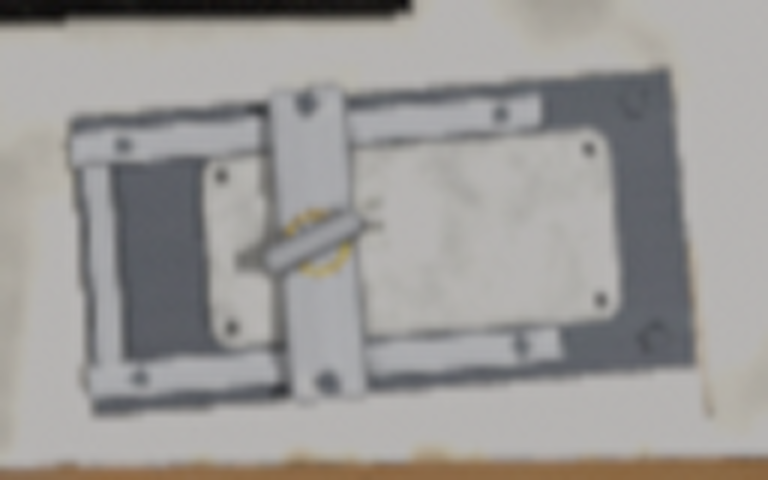

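View pics/c2.png

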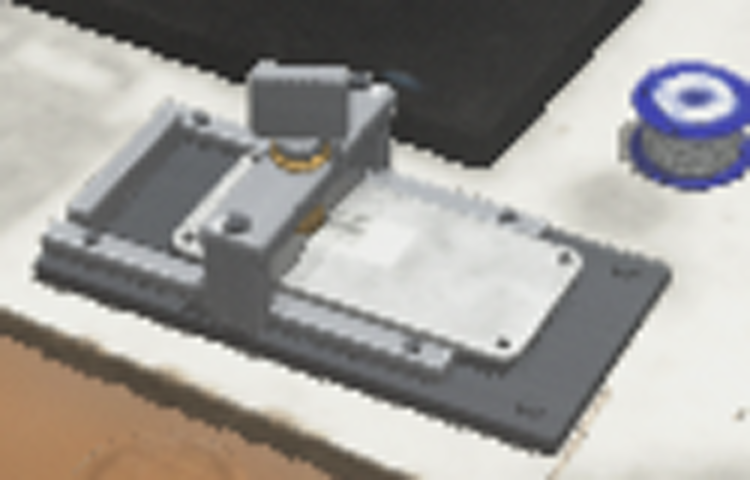

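The crop (c1, 6×) shows the bed corners at about (72,118), (95,412), (693,363) and (668,70). The cover's right end is at col ~612, its left end at ~210, and the head is a bar from (267,262) to (360,220). Now to world coordinates.

```bash
cat > h.py <<'E'
import numpy as np
def ray(c,px):
    K,T=c["intrinsics"],c["world_from_camera"]
    d=np.array([(px[0]-K[0,2])/K[0,0],-(px[1]-K[1,2])/K[1,1],-1.]); return T[:3,3],T[:3,:3]@d
def plane(c,px,z):
    o,d=ray(c,px); return o+d*(z-o[2])/d[2]
def fish(c,px):
    K,T=c["intrinsics"],c["world_from_camera"]
    u=np.array([(px[0]-K[0,2])/K[0,0],(px[1]-K[1,2])/K[1,1]]); r=np.hypot(*u); s=np.sinc(r/np.pi)
    return T[:3,3],T[:3,:3]@np.array([u[0]*s,-u[1]*s,-np.cos(r)])
def fplane(c,px,z):
    o,d=fish(c,px); return o+d*(z-o[2])/d[2]
def fproj(c,P):
    K,T=c["intrinsics"],c["world_from_camera"]
    q=T[:3,:3].T@(np.array(P)-T[:3,3]); x,y,z=q[0],-q[1],-q[2]; r=np.hypot(x,y); t=np.arctan2(r,z)
    return np.array([K[0,2]+K[0,0]*t*x/r,K[1,2]+K[1,1]*t*y/r])
E
python3 - <<'E'
from bench import bot
from h import *
c=bot.read_camera("top"); f=lambda x,y:(212+(x+.5)/6-.5,200+(y+.5)/6-.5)
P={k:plane(c,f(*p),z) for k,p,z in [("NR",(668,70),.01),("NL",(693,363),.01),("FR",(72,118),.01),("FL",(95,412),.01),("cn1",(610,140),.022),("cn2",(620,310),.022),("cf1",(207,165),.022),("cf2",(222,345),.022),("h1",(267,262),.097),("h2",(360,220),.097),("b1",(308,88),.056),("b2",(330,398),.056)]}
for k in P: print(k,np.round(P[k],4))
N=(P["NR"]+P["NL"])/2;F=(P["FR"]+P["FL"])/2; x=(F-N)/np.linalg.norm(F-N)
print("len",np.linalg.norm(F-N),"wid",np.linalg.norm(P["NR"]-P["NL"]),"yaw",np.arctan2(x[1],x[0]))
O=N+x*.135; print("O from near",O,"O from far",F-x*.09)
for k in P: 
    d=P[k]-O; print(k,np.round([d[:2]@x[:2],d[1]*x[0]-d[0]*x[1]],4))
h=P["h2"]-P["h1"]; print("head ang",np.arctan2(h[1],h[0]),np.linalg.norm(h),(P["h1"]+P["h2"])/2)
w=bot.read_camera("wrist"); print(w["intrinsics"],np.round(w["world_from_camera"],3))
s=bot.sense();print(s["eef_pos"])
E
```

```text
NR [ 0.495  -0.2772  0.01  ]
NL [ 0.386  -0.2843  0.01  ]
FR [ 0.4804 -0.0549  0.01  ]
FL [ 0.3712 -0.0627  0.01  ]
cn1 [ 0.4685 -0.2545  0.022 ]
cn2 [ 0.4059 -0.257   0.022 ]
cf1 [ 0.4615 -0.106   0.022 ]
cf2 [ 0.3953 -0.1108  0.022 ]
h1 [ 0.4238 -0.1319  0.097 ]
h2 [ 0.4377 -0.164   0.097 ]
b1 [ 0.4867 -0.1449  0.056 ]
b2 [ 0.3761 -0.1514  0.056 ]
len 0.22243455081201735 wid 0.10922702091173218 yaw 1.6369032727317963
O from near [ 0.43157935 -0.1460865   0.01      ] O from far [ 0.43174882 -0.14864634  0.01      ]
NR [-0.1351 -0.0546]
NL [-0.1349  0.0546]
FR [ 0.0877 -0.0547]
FL [0.0871 0.0547]
cn1 [-0.1106 -0.0296]
cn2 [-0.109   0.0329]
cf1 [ 0.0381 -0.0325]
cf2 [0.0376 0.0339]
h1 [0.0147 0.0068]
h2 [-0.0183 -0.005 ]
b1 [-0.0025 -0.0551]
b2 [-0.0017  0.0558]
head ang -1.1612243364830341 0.03503753426048943 [ 0.43075813 -0.14794886  0.097     ]
[[325.1922621    0.         277.79922764]
 [  0.         325.1922621  208.09744023]
 [  0.           0.           1.        ]] [[ 0.222 -0.929 -0.296  0.075]
 [ 0.975  0.211  0.069  0.675]
 [-0.002 -0.304  0.953  0.374]
 [ 0.     0.     0.     1.   ]]
[0.14969451 0.65776699 0.24945442]
```

Measured size is 222 × 109 mm against the given 225 × 112, so the fit is good. The jig origin is about (0.431, -0.1475), its +x heading is 1.637 rad, and the cover is ~36 mm short. The plate lies at -1.16 rad, so the grip yaw is 0.41. I'll go behind the near end with the tool's y across the jig (turn -1.28), fingers shut, keeping clear of the laptop.

```bash
python3 -m crank '[[[0.06,-0.06,0],-0.18,100],[[0.11,-0.11,0],-0.36,0],[[0.16,-0.16,0],-0.54,0],[[0.2,-0.21,0],-0.72,0],[[0.24,-0.26,0],-0.9,0],[[0.27,-0.31,0],-1.08,0],[[0.28,-0.37,0],-1.26,0],[[0.285,-0.43,0],-1.28,0]]'
python3 -m crank '[[[0,-0.06,0],0,0],[[0.005,-0.12,0],0,0],[[0.005,-0.18,0],0,0],[[0.005,-0.24,0],0,0],[[0.005,-0.3,0],0,0],[[0.005,-0.36,0],0,0],[[0.005,-0.42,0],0,0],[[0.005,-0.53,0],0,0]]'
python3 -m crank '[[[0,-0.008,0],0,0],[[0,-0.008,-0.05],0,0],[[0,-0.008,-0.1],0,0],[[0,-0.008,-0.12],0,0],[[0,-0.008,-0.12],0,0]]'
python3 - <<'E'
from bench import bot
import cv2,numpy as np
c=bot.read_camera("wrist"); cv2.imwrite("pics/w1.png",c["img"][:,:,::-1]); s=bot.sense(); print(s["eef_pos"],s["tcp_rot"],s["wrist_force"],s["width"],s["joint_pos"])
E
```

```text
t: 1.2
eef_pos: [0.4305, 0.2562, 0.2503]
tcp_rot: [2.148, 2.292, 0.001]
wrist_force: [0.4, -0.2, -0.3]
width: -0.0001
grip_force: 0.0
t: 2.2
eef_pos: [0.4342, -0.2263, 0.2505]
tcp_rot: [2.146, 2.294, 0.001]
wrist_force: [0.8, 0.7, 0.3]
width: -0.0002
grip_force: 0.0
t: 2.82
eef_pos: [0.433, -0.2305, 0.1281]
tcp_rot: [-2.141, -2.292, 0.001]
wrist_force: [-0.6, -0.1, -0.5]
width: -0.0001
grip_force: 0.0
[ 0.43424784 -0.23136664  0.12980008] [-2.14359825e+00 -2.29402337e+00  3.52843022e-04] [-0.08933975 -0.34821466 -1.07574689] 0.00011077337032147457 [-5.40290332e-01  2.94094999e-02  2.10794642e+00  2.15860275e-04
  1.00615926e+00 -6.08175444e-01]
```

View pics/w1.png

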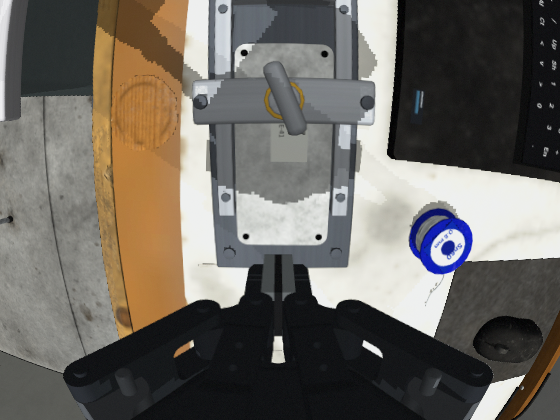

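The wrist view shows the bed's near end at row ~267 (cols 217–350), the cover's near end at row ~244 (cols 234–333) and its far end at row ~44. The head runs from (274,66) to (298,131) and the spool is well off to the right. I'll cast these rays.

```bash
python3 - <<'E'
from bench import bot
from h import *
c=bot.read_camera("wrist")
L=[("bedL",(217,267),.01),("bedR",(350,267),.01),("covL",(285-48,244),.022),("covR",(331,244),.022),("covfar",(284,43),.022),("head_a",(272,66),.097),("head_b",(298,131),.097),("holeL",(200,102),.056),("holeR",(367,102),.056),("stopL",(222,5),.019)]
P={k:fplane(c,p,z) for k,p,z in L}
x=np.array([np.cos(1.637),np.sin(1.637)]);O=np.array([.431,-.1475])
for k in P:
    d=P[k][:2]-O; print(k,np.round(P[k],4),np.round([d@x,d[1]*x[0]-d[0]*x[1]],4))
h=P["head_b"]-P["head_a"];print("head",np.arctan2(h[1],h[0]),(P["head_a"]+P["head_b"])/2)
for a,b in(("bedL","bedR"),("covL","covR"),("holeL","holeR")):
    d=P[b]-P[a];print(a,np.arctan2(d[1],d[0])+np.pi/2,np.linalg.norm(d))
E
```

```text
bedL [ 0.3863 -0.2883  0.01  ] [-0.1375  0.0539]
bedR [ 0.5004 -0.2807  0.01  ] [-0.1375 -0.0604]
covL [ 0.4046 -0.2597  0.022 ] [-0.1102  0.0338]
covR [ 0.4783 -0.2547  0.022 ] [-0.1101 -0.0401]
covfar [ 0.4306 -0.1071  0.022 ] [ 0.0403 -0.0023]
head_a [ 0.4255 -0.1341  0.097 ] [0.0137 0.0046]
head_b [ 0.4401 -0.1647  0.097 ] [-0.0178 -0.0079]
holeL [ 0.3819 -0.1527  0.056 ] [-0.0019  0.0494]
holeR [ 0.4838 -0.1453  0.056 ] [-0.0013 -0.0528]
stopL [ 0.3841 -0.0786  0.019 ] [0.0718 0.0423]
head -1.1265733152419082 [ 0.43280721 -0.14941438  0.097     ]
bedL 1.6374877301774333 0.11430489163374154
covL 1.638197042452513 0.07388378670878026
holeL 1.64269230502891 0.10219081593670098
```

Everything agrees to within ~2 mm. The axis is at about (0.432, -0.149), and the cover's near-end middle is at (0.441, -0.258). I'll move behind it and descend.

```bash
python3 -m crank '[[[0.009,-0.06,0],0,0],[[0.009,-0.06,0],0,0],[[0.009,-0.06,-0.04],0,0],[[0.009,-0.06,-0.07],0,0],[[0.009,-0.06,-0.085],0,0],[[0.009,-0.06,-0.095],0,0],[[0.009,-0.06,-0.095],0,0],[[0.009,-0.06,-0.095],0,0]]'
python3 - <<'E'
from bench import bot
import cv2,numpy as np
c=bot.read_camera("wrist"); cv2.imwrite("pics/w2.png",c["img"][:,:,::-1]); s=bot.sense(); print(s["eef_pos"],s["tcp_rot"],s["wrist_force"],s["width"])
E
```

```text
t: 3.92
eef_pos: [0.4445, -0.2929, 0.0364]
tcp_rot: [2.144, 2.293, 0.0]
wrist_force: [-0.2, -0.3, -0.1]
width: 0.0001
grip_force: 0.0
[ 0.44453983 -0.29300154  0.03647468] [2.14431389e+00 2.29296880e+00 4.58895426e-04] [ 0.63561996 -0.79502018 -0.36318328] 1.9029876852843864e-05
```

View pics/w2.png

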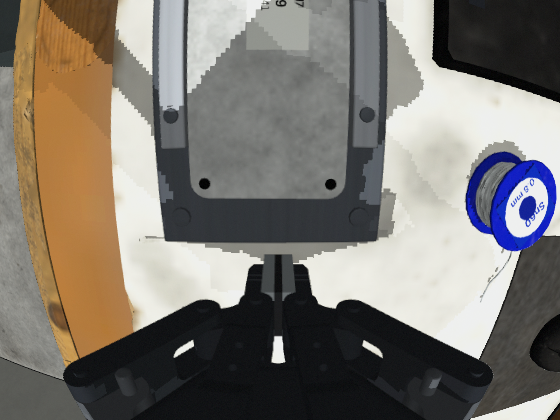

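The fingers (col ~279) are ~4 mm right of the cover's centre line (col 268), low behind its near end (row 200). I'll shift x by -3 mm, drop 2 mm and advance along the jig.

```bash
python3 -m crank '[[[-0.003,0,-0.002],0,0],[[-0.003,0,-0.002],0,0],[[-0.0035,0.007,-0.002],0,0],[[-0.004,0.013,-0.002],0,0],[[-0.004,0.016,-0.002],0,0],[[-0.004,0.018,-0.002],0,0],[[-0.0045,0.02,-0.002],0,0],[[-0.0045,0.022,-0.002],0,0]]'
python3 -m crank '[[[0,0.002,0],0,0],[[0,0.004,0],0,0],[[-0.0005,0.006,0],0,0],[[-0.0005,0.008,0],0,0],[[-0.0005,0.01,0],0,0],[[-0.001,0.012,0],0,0],[[-0.001,0.014,0],0,0],[[-0.001,0.016,0],0,0]]'
python3 - <<'E'
from bench import bot
import cv2
c=bot.read_camera("wrist"); cv2.imwrite("pics/w3.png",c["img"][:,:,::-1]); s=bot.sense(); print(s["eef_pos"],s["wrist_force"])
E
```

```text
t: 4.97
eef_pos: [0.4391, -0.2703, 0.0333]
tcp_rot: [2.146, 2.295, -0.0]
wrist_force: [0.1, 0.1, 0.4]
width: -0.0003
grip_force: 0.0
t: 5.98
eef_pos: [0.4381, -0.2543, 0.0333]
tcp_rot: [2.146, 2.295, -0.0]
wrist_force: [-0.4, -1.2, -0.1]
width: -0.0005
grip_force: 0.5
[ 0.43811558 -0.25406684  0.03328055] [ 0.05175118 -0.10675366  0.34431713]
```

View pics/w3.png

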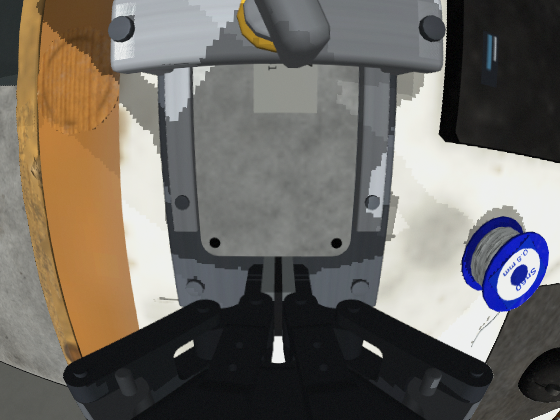

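The fingers now touch the middle of the cover's near end (row ~257, centre 276 against 278) and it is moving with ~1 N. I estimate 18–20 mm still to go.

```bash
python3 -m crank '[[[0,0.002,0],0,0],[[0,0.004,0],0,0],[[-0.0005,0.006,0],0,0],[[-0.0005,0.008,0],0,0],[[-0.0005,0.009,0],0,0],[[-0.001,0.01,0],0,0],[[-0.001,0.011,0],0,0],[[-0.001,0.012,0],0,0]]'
python3 -m crank '[[[0,0.001,0],0,0],[[0,0.002,0],0,0],[[0,0.0025,0],0,0],[[0,0.003,0],0,0]]'
```

```text
t: 7.02
eef_pos: [0.4371, -0.2424, 0.0333]
tcp_rot: [2.146, 2.295, -0.0]
wrist_force: [0.3, -1.3, 0.5]
width: -0.0001
grip_force: 0.5
t: 7.52
eef_pos: [0.4371, -0.2394, 0.0333]
tcp_rot: [-2.146, -2.295, -0.0]
wrist_force: [0.6, -0.8, 0.6]
width: 0.0004
grip_force: 0.6
```

```bash
python3 -m crank '[[[0,0.0005,0],0,0],[[0,0.001,0],0,0]]'; python3 -m crank '[[[0,0.0005,0],0,0],[[0,0.001,0],0,0]]'; python3 -m crank '[[[0,0.0005,0],0,0],[[0,0.001,0],0,0]]' | grep -E "eef|force"
```

```text
t: 7.78
eef_pos: [0.4371, -0.2384, 0.0333]
tcp_rot: [2.146, 2.295, -0.0]
wrist_force: [-0.4, -0.8, -0.3]
width: -0.0002
grip_force: 0.6
t: 8.02
eef_pos: [0.4371, -0.2374, 0.0333]
tcp_rot: [2.146, 2.295, -0.0]
wrist_force: [0.6, -1.2, 1.6]
width: -0.0003
grip_force: 0.6
eef_pos: [0.4372, -0.2364, 0.0333]
wrist_force: [0.2, -0.9, -0.1]
grip_force: 0.6
```

```bash
for i in 1; do python3 -m crank '[[[0,0.0005,0],0,0],[[0,0.0005,0],0,0]]'| grep -E "eef|wrist"; done; python3 -m crank '[[[0,0.0005,0],0,0],[[0,0.0005,0],0,0]]' | grep -E "eef|wrist"; python3 -m crank '[[[0,0.0005,0],0,0],[[0,0.0005,0],0,0]]' | grep -E "eef|wrist"
```

```text
eef_pos: [0.4371, -0.2358, 0.0333]
wrist_force: [0.8, -0.9, -0.8]
eef_pos: [0.4372, -0.2354, 0.0333]
wrist_force: [0.4, -0.6, 0.6]
eef_pos: [0.4371, -0.2349, 0.0333]
wrist_force: [0.4, -0.8, -0.1]
```

```bash
 python3 -m crank '[[[0,0.0005,0],0,0],[[0,0.0005,0],0,0]]' | grep -E "eef|wrist"
```

```text
eef_pos: [0.4371, -0.2344, 0.0333]
wrist_force: [0.1, -0.9, 1.0]
```

```bash
 python3 -m crank '[[[0,0.0005,0],0,0],[[0,0.0005,0],0,0]]' | grep -E "eef|wrist";  python3 -m crank '[[[0,0.0005,0],0,0],[[0,0.0005,0],0,0]]' | grep -E "eef|wrist"
python3 -m crank '[[[0,0.0005,0],0,0],[[0,0.0005,0],0,0]]' | grep -E "eef|wrist"
```

```text
eef_pos: [0.4371, -0.2339, 0.0333]
wrist_force: [0.2, -1.0, 0.7]
eef_pos: [0.4371, -0.2334, 0.0333]
wrist_force: [0.9, -1.5, 0.1]
eef_pos: [0.4372, -0.2332, 0.0333]
wrist_force: [-1.3, -3.0, 0.1]
```

```bash
 python3 -m crank '[[[0,0.0003,0],0,0],[[0,0.0003,0],0,0],[[0,0.0003,0],0,0]]' | grep -E "eef|wrist";  python3 -m crank '[[[0,0.0003,0],0,0],[[0,0.0003,0],0,0],[[0,0.0003,0],0,0]]' | grep -E "eef|wrist"
```

```text
eef_pos: [0.4373, -0.2332, 0.0334]
wrist_force: [-0.6, -5.0, -0.2]
eef_pos: [0.4374, -0.2331, 0.0335]
wrist_force: [-0.8, -5.9, -0.6]
```

The position has stalled while the force rises, so it's at the stop. I'll press to ~10 N, back off, lift and check with the camera.

```bash
 python3 -m crank '[[[0,0.0004,0],0,0],[[0,0.0008,0],0,0],[[0,0.0008,0],0,0]]' | grep -E "eef|wrist"
python3 -m crank '[[[0,-0.003,0],0,0],[[0,-0.01,0],0,0],[[0,-0.02,0],0,0],[[0,-0.02,0.06],0,0],[[0,-0.01,0.11],0.1,50],[[0,0.03,0.11],0.2,50],[[0,0.07,0.11],0.3,50],[[0,0.07,0.11],0.3,50]]'
python3 - <<'E'
from bench import bot
import cv2
c=bot.read_camera("wrist"); cv2.imwrite("pics/w4.png",c["img"][:,:,::-1]); s=bot.sense(); print(s["eef_pos"],s["tcp_rot"],s["wrist_force"],s["width"])
E
```

```text
eef_pos: [0.4377, -0.233, 0.0337]
wrist_force: [-0.7, -8.3, -0.7]
t: 12.15
eef_pos: [0.4367, -0.1598, 0.1432]
tcp_rot: [-1.775, -2.591, -0.001]
wrist_force: [0.1, 0.2, -0.6]
width: 0.0427
grip_force: 0.0
[ 0.43706047 -0.1609901   0.14328102] [ 1.77716558e+00  2.59056812e+00 -9.97841374e-05] [-0.23032374 -0.84605138  1.35243532] 0.0424711714999018
```

View pics/w4.png

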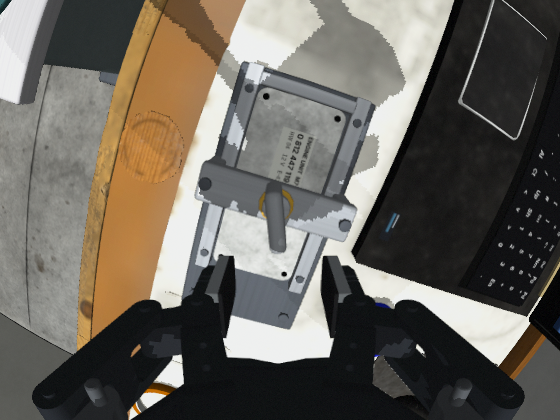

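The cover's far end now lies along the stop bar (rows ~85–105), so it is home. The head (about (272,184) to (281,250)) is nearly in line with the open jaws. I'll get its axis from a zoom of this picture.

```bash
python3 - <<'E'
import cv2
a=cv2.imread("pics/w4.png")[165:265,220:340]; cv2.imwrite("pics/c4.png",cv2.resize(a,None,fx=6,fy=6,interpolation=cv2.INTER_CUBIC))
E
```

```text
(no output)
```

View pics/c4.png

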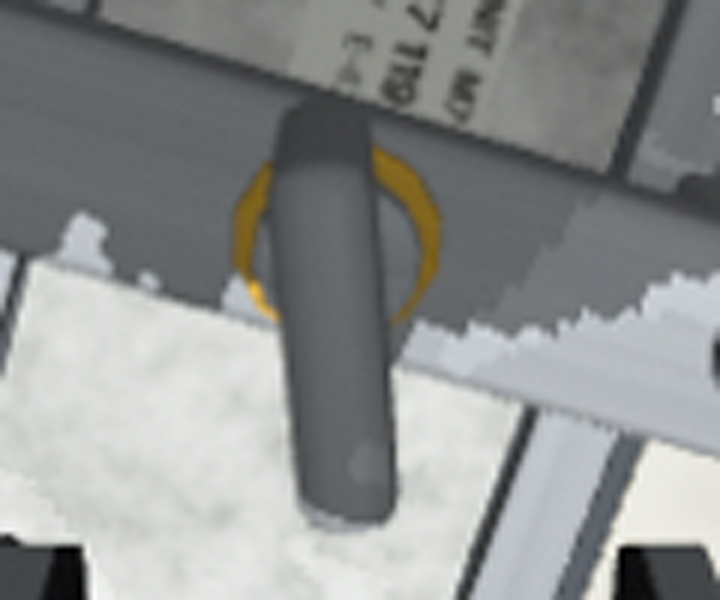

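The head's top face runs from (325,165) to (347,520) in the crop, i.e. about (274,192) to (278,251) in the picture.

```bash
python3 - <<'E'
from bench import bot
from h import *
c=bot.read_camera("wrist"); f=lambda x,y:(220+(x+.5)/6-.5,165+(y+.5)/6-.5)
a,b=[fplane(c,f(*p),.097) for p in((325,165),(347,518))]
d=b-a; yaw=np.arctan2(d[1],d[0])+np.pi/2; m=(a+b)/2
s=bot.sense(); r=np.array(s["tcp_rot"]); now=(2*np.arctan2(r[1],r[0])-np.pi/2)
print(a,b,np.linalg.norm(d),"mid",m,"yaw",yaw,"now",now,"turn",yaw-now,"shift",m-s["eef_pos"])
E
```

```text
[ 0.4239759  -0.13190883  0.097     ] [ 0.43847312 -0.16396209  0.097     ] 0.035179266349377715 mid [ 0.43122451 -0.14793546  0.097     ] yaw 0.4247527871588772 now 0.367186527344163 turn 0.057566259814714194 shift [-0.00603153  0.01377287 -0.04632558]
```

```bash
python3 -m crank '[[[-0.0055,0.0125,0],0.06,50],[[-0.0055,0.0125,0],0.06,50],[[-0.0055,0.0125,-0.02],0.06,50],[[-0.0055,0.0125,-0.04],0.06,50],[[-0.0055,0.0125,-0.05],0.06,50],[[-0.0055,0.0125,-0.055],0.06,50],[[-0.0055,0.0125,-0.055],0.06,50]]' 
python3 -m crank '[[[0,0,0],0,30],[[0,0,0],0,20],[[0,0,0],0,15],[[0,0,0],0,10],[[0,0,0],0,0],[[0,0,0],0,0],[[0,0,0],0,0],[[0,0,0],0,0]]'
python3 - <<'E'
from bench import bot
import numpy as np
s=bot.sense();r=np.array(s["tcp_rot"]);print(s["ft_torque"],(2*np.arctan2(r[1],r[0])-np.pi/2))
E
```

```text
t: 13.12
eef_pos: [0.4318, -0.1493, 0.0883]
tcp_rot: [-1.701, -2.641, 0.0]
wrist_force: [-0.2, -0.1, 0.5]
width: 0.0427
grip_force: 0.0
t: 14.12
eef_pos: [0.4313, -0.1493, 0.0888]
tcp_rot: [-1.7, -2.642, 0.001]
wrist_force: [-4.0, -1.2, 4.6]
width: 0.0088
grip_force: 58.5
[-0.14762671  0.52388823  0.05092041] -5.855835650145824
```

Gripped (8.8 mm, 58 N). I'll trim a little off the side load and turn clockwise 0.8 rad, which is inside the guaranteed 1.0.

```bash
cat > s.py <<'E'
from bench import bot
import numpy as np
s=bot.sense();r=np.array(s["tcp_rot"]);y=2*np.arctan2(r[1],r[0])-np.pi/2
print("yaw %.3f"%((y+1.2)%(2*np.pi)-np.pi-1.2+np.pi if 0 else (y+np.pi)%(2*np.pi)-np.pi),"tau",np.round(s["ft_torque"],3),"F",np.round(s["wrist_force"],1),"w",round(s["width"],4),"q6",round(s["joint_pos"][5],3),"t",s["t"])
E
python3 s.py
python3 -m crank '[[[-0.0005,0,0.0005],-0.05,0],[[-0.0005,0,0.0005],-0.15,0],[[-0.0005,0,0.0005],-0.27,0],[[-0.0005,0,0.0005],-0.4,0],[[-0.0005,0,0.0005],-0.53,0],[[-0.0005,0,0.0005],-0.66,0],[[-0.0005,0,0.0005],-0.76,0],[[-0.0005,0,0.0005],-0.8,0]]' |grep -E "eef|wrist"
python3 s.py
```

```text
yaw 0.427 tau [-0.148  0.524  0.051] F [-4.  -1.2  4.6] w 0.0088 q6 -0.814 t 14.125
eef_pos: [0.4299, -0.1493, 0.0888]
wrist_force: [-4.7, -2.2, 5.5]
yaw -0.374 tau [-0.359  0.783 -0.004] F [-4.7 -2.2  5.5] w 0.0089 q6 -0.013 t 15.125
```

```bash
python3 -m crank '[[[-0.0005,0,0.0005],-0.08,0],[[-0.0005,0,0.0005],-0.15,0],[[-0.0005,0,0.0005],-0.15,0]]' >/dev/null
python3 s.py;  python3 -m crank '[[[0,0,0],-0.04,0],[[0,0,0],-0.08,0]]' >/dev/null
python3 s.py;  python3 -m crank '[[[0,0,0],-0.04,0],[[0,0,0],-0.08,0]]' >/dev/null
python3 s.py
```

```text
yaw -0.522 tau [-0.527  0.53  -0.051] F [-4.4 -3.1 -0.8] w 0.0092 q6 0.135 t 15.5
yaw -0.602 tau [-0.451  0.654  0.043] F [-4.3 -2.   0.8] w 0.0089 q6 0.215 t 15.75
yaw -0.682 tau [-0.409  0.695  0.003] F [-5.1 -2.9  1.1] w 0.009 q6 0.295 t 16.0
```

```bash
echo 'import sys; sys.exit(int(s["ft_torque"][2]>0.17))' >> s.py
python3 -m crank '[[[0,0,0],-0.05,0],[[0,0,0],-0.05,0]]' >/dev/null; python3 s.py && python3 -m crank '[[[0,0,0],-0.05,0],[[0,0,0],-0.05,0]]' >/dev/null && python3 s.py && python3 -m crank '[[[0,0,0],-0.05,0],[[0,0,0],-0.05,0]]' >/dev/null && python3 s.py && python3 -m crank '[[[0,0,0],-0.05,0],[[0,0,0],-0.05,0]]' >/dev/null && python3 s.py && python3 -m crank '[[[0,0,0],-0.05,0],[[0,0,0],-0.05,0]]' >/dev/null && python3 s.py
```

```text
yaw -0.732 tau [-0.418  0.724 -0.02 ] F [-4.8 -2.1  1. ] w 0.0091 q6 0.344 t 16.25
yaw -0.782 tau [-0.349  0.675 -0.009] F [-4.3 -1.2  1.3] w 0.0093 q6 0.394 t 16.5
yaw -0.828 tau [-0.146  0.715  1.121] F [-5.1 -1.6  1.5] w 0.0088 q6 0.442 t 16.75
```

The torque jumped from 0 to 1.1 N·m at yaw ≈ -0.83, so it's seated after ~1.24 rad. I'll ease back in small steps to find exactly where the torque vanishes, in case the pads wound up or slipped.

```bash
python3 -m crank '[[[0,0,0],0.01,0],[[0,0,0],0.01,0]]' >/dev/null; python3 s.py;python3 -m crank '[[[0,0,0],0.01,0],[[0,0,0],0.01,0]]' >/dev/null; python3 s.py;python3 -m crank '[[[0,0,0],0.01,0],[[0,0,0],0.01,0]]' >/dev/null; python3 s.py;python3 -m crank '[[[0,0,0],0.01,0],[[0,0,0],0.01,0]]' >/dev/null; python3 s.py
```

```text
yaw -0.818 tau [-0.19   0.689  0.903] F [-4.8 -1.   1.4] w 0.009 q6 0.432 t 17.0
yaw -0.809 tau [-0.285  0.725  0.719] F [-5.5 -1.7  2.5] w 0.0091 q6 0.422 t 17.25
yaw -0.800 tau [-0.265  0.663  0.3  ] F [-4.7 -1.3  2.3] w 0.0089 q6 0.413 t 17.5
yaw -0.791 tau [-0.357  0.687  0.015] F [-5.9 -1.8  1.6] w 0.0094 q6 0.404 t 17.75
```

The torque falls linearly to zero at yaw ≈ -0.791, with no slip, so that is the seated angle. I'll back off 1.571 rad to yaw ≈ 0.78.

```bash
python3 -m crank '[[[0,0,0],0.05,0],[[0,0,0],0.15,0],[[0,0,0],0.27,0],[[0,0,0],0.4,0],[[0,0,0],0.53,0],[[0,0,0],0.66,0],[[0,0,0],0.76,0],[[0,0,0],0.8,0]]' >/dev/null; python3 s.py
python3 -m crank '[[[0,0,0],0.05,0],[[0,0,0],0.15,0],[[0,0,0],0.27,0],[[0,0,0],0.4,0],[[0,0,0],0.53,0],[[0,0,0],0.66,0],[[0,0,0],0.74,0],[[0,0,0],0.772,0]]' >/dev/null; python3 s.py
python3 -m crank '[[[0,0,0],0,0],[[0,0,0],0,0],[[0,0,0],0,0]]' ; python3 s.py
python3 - <<'E'
from bench import bot
import cv2
for n in ("wrist","scene"):
    c=bot.read_camera(n); cv2.imwrite(f"pics/f_{n}.png",c["img"][:,:,::-1])
E
```

```text
yaw 0.010 tau [-0.546  0.2   -0.049] F [-0.6 -3.3 -3. ] w 0.0088 q6 -0.398 t 18.75
yaw 0.780 tau [-0.092 -0.814 -0.026] F [ 5.7 -1.2 -9.6] w 0.0085 q6 -1.169 t 19.75
t: 20.12
eef_pos: [0.4317, -0.1489, 0.0889]
tcp_rot: [1.21, 2.897, 0.001]
wrist_force: [5.6, 0.7, -8.6]
width: 0.0087
grip_force: 58.2
yaw 0.779 tau [-0.114 -0.77   0.058] F [ 5.6  0.7 -8.6] w 0.0087 q6 -1.167 t 20.125
```

View pics/f_wrist.png

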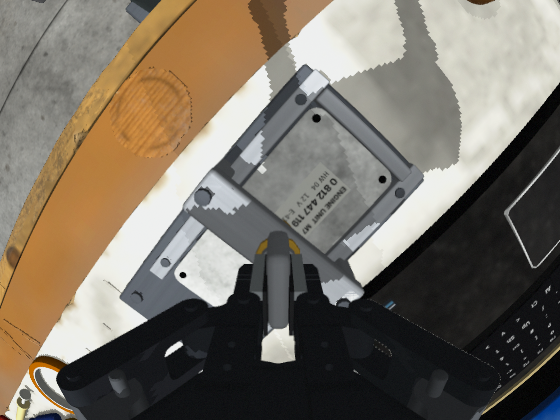

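The picture shows the head held between the pads at about (278,250) and the cover's far edge still flush along the stop bar. The yaw is 0.779, 1.570 rad back from seated, and the grip is 58 N. Handing in.

```bash
python3 -c "
from bench import bot
print(bot.job_done())"
```

```text
the job is handed in; nothing more can be done
None
```

The job is handed in: the cover is home against the stop (peak push reading about 8 N), and the thumbscrew was seated, backed off 1.57 rad and is still gripped at 58 N; the spool, pot and tape were not touched (about 20 s of the 56 s used).

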